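# Latch the equipment case

## Robot

A 7-joint arm with a two-finger parallel gripper is mounted at the origin on a cart in front of the work surface, level with it; the furniture and walls round the work are solid. World frame = base frame: x ahead of the robot, y to its left, z up, the work surface at z = 0. Lengths are in m, angles in rad, forces in N, time in s.
With the tool pointing down it reaches from about 0.4 to 0.85 m from the base axis. Payload 10.4 kg.
Tool frame: the origin (TCP) lies at the very end of the fingers, on their centre line; the grasp point (between the pads) lies 19 mm behind it (r.pinch_z is the distance from the TCP to the grasp point, in m); z points along the fingers, y is the line along which they close (so a half turn about z gives the same grasp; the last joint's range is limited). The gripper opens to 87 mm and grips with 3 to 60 N. Pads are 19 mm wide; open, the fingers measure 117 mm over their backs; the gripper's body (75 mm by 190 mm) begins 51 mm behind the grasp point.
Start: joints at [1.264, 0.332, -0.065, 1.46, 0.022, 1.35, -0.088], TCP at [0.175, -0.6, 0.223] pointing down, gripper open.
Joint ranges: [-2.6, 2.6], [-0.5, 2.12], [-1.47, 1.34], [0.16, 2.42], [-1.27, 4.41], [0.06, 2.06], [-2.6, 2.6]. Speed limits (rad/s): [2.22, 2.22, 2.79, 2.79, 3.14, 3.14, 3.14].

## Interface

Orientations are given as a unit quaternion [x, y, z, w].
In Python, from bench import sensors, vision, r gives the robot as it stands.
- The arm moves only by the shell command python3 -m crank 'ROWS' [OPENING] [FORCE]. ROWS is JSON, a list of rows, each a list of 2 entries, a list of its own where there are three numbers: the shift along the tool's x, y, z normalised to -1 to 1, where 1 is 3 cm, then the turn about the tool's z normalised to -1 to 1, where 1 is 8 degrees. A call has 1 to 12 rows; each row shifts and turns the commanded pose from where the row before left it, along the tool's axes as they then stand; what a row does not reach is not made up. A row lasts 1/8 s, in which the tool goes at most 62.5 mm and 10.7 degrees, less where a joint would pass 70% of its speed; a pose out of reach is approached as far as the arm can. A call with a number of a shift or a turn outside -1 to 1 is refused whole. A call with a gripper value outside its range is refused whole. OPENING is the opening, from 0 (shut) to 1 (fully open), set as the call begins (- or left out, the last holds). The fingers move at their own pace and stop on an object; FORCE is the grip in N (left out, the last holds). Time passes only in rows, so rows that do not move let the fingers close. It gives the time, the measured TCP pose, the force, the opening and the grip force at its end, in the units of the state.
- sensors.read_state(): the state, without advancing time (a new reading comes with each control period).
- vision.camera(name): name is "side" or "top" or "wrist"; returns the picture (480x640x3 uint8, red, green, blue); there is no depth.
- vision.camera_model(name): a dict with "vertical_fov" (degrees; the focal length in pixels is half the picture's height over the tangent of half this angle, whatever the lens; pixels are square), "cx", "cy" (the principal point, pixels), "dist" ([k1, k2, p1, p2, k3] as OpenCV has them; the pictures are not rectified), "camera_from_world" (4x4, takes a point from world to camera coordinates); the wrist camera has in their place "hand_eye" (4x4, takes a point from camera to tool coordinates, whose origin is the TCP and whose axes are the flange's). Camera axes: x right, y down, z forward; pixel columns grow to the right and rows downward; lengths in m; the calibration is good to about 2 mm. A picture is of the moment at which its call begins: read the wrist's pose just before it. camera_model takes no time and is no camera call.
- r.close_job(): hands the job in; it is judged then, once.
The state is a dict: "time": time; "joint_positions": joint angles; "joint_vel": joint speeds; "joint_torque": joint torques, N m; "ee_pos": TCP position; "eef_rot": TCP orientation; "ft_force": force on the tool from outside, world axes, zero at the start; "torque": the same for the moment, N m; "width": finger opening in m; "grip_force": force on a finger pad.
Only numpy, scipy, OpenCV 4.12 (cv2) and the standard library are available. Lean on these libraries where they do the work, as an engineer would, in place of code of your own. Each camera call takes 0.05 s, during which the arm holds its last target. There are 200 camera calls.

## Task

The blue equipment case on the desk is standing ajar. Close it with its draw latch: hook the latch's wire loop over the keeper on the loose half, then swing the red lever over until it snaps down flat and holds the case shut. Leave the mug, the stapler and the eraser where they are.

Things in the scene. Friction and masses are not known exactly. Their poses are not given: they have to be found in the camera images.
- lever_hinge (a point): Hinge of the latch lever, on the fixed half of the blue hard case (case: 220 mm along the latch, 180 mm wide, top face 105 mm above the desk, heavy, does not shift). The point lies on the hinge axis, 20 mm above the top face. Its x axis runs level along the latch from lever to keeper, y across the latch along the hinge axis, z up.
- lever (a joint): Red lever, 20 mm wide, 68 mm long. 0 = snapped flat, pointing away from the keeper (hard stop); grows as it rises and tips towards the keeper; 1.57 = upright, 2.35 = end stop. Stays where left; follows when the loop is pulled or pushed. With the loop hooked it gets taut near 1.4, resists most about 0.8 (some 10 N at its end), then snaps over centre and stays down.
- lever_pad (a point): Middle of the lever's ribbed push face, 50 mm from the hinge axis, 4.5 mm above the plane through it: the upper face when the lever is flat, the face towards the keeper when it is upright. z axis: out of the face.
- loop (a joint): Steel wire loop hinged on the lever 20 mm from the lever's hinge. 0 = as when latched; grows as the loop swings up and back towards the lever; end stop 2.9. A weak spring lifts it (rest near 2.2): let go before it is caught under the keeper's lip, it springs up again.
- loop_bar (a point): Centre of the loop's round crossbar, 6 mm thick, 36 mm long, level, across the latch; 89 mm from the loop's own hinge. This bar goes into the keeper's hook. The loop's x axis points from its hinge to the bar.
- loop_tab (a point): Centre of the red finger tab at the loop's end, made to be gripped: 30 mm wide across the latch, 20 mm along the loop, 12 mm thick; it lies 18 mm beyond the bar along the loop's x axis and 10 mm along its z axis (upper side). The side arms of the loop are 36 mm apart.
- keeper_seat (a point): Bar centre when home in the steel hook on the loose half, 20 mm above its top face. Hook 18 mm wide, open away from the lever: post on the lever side; lip reaching 6 mm past this point, its top 10.5 mm and turned-down tip 5 mm above it; ledge 3 mm below, reaching 17 mm past. The bar goes down past the lip to the ledge, then towards the lever under the lip.
- shell (a joint): Loose half of the case, hinged at its foot: 0 = shut, 0.05 rad = ajar as it stands at first (6 mm at the keeper). Its rubber seal pushes it open, with about 17 N at the keeper when ajar and 36 N when shut; only the latch can hold it shut.
- mug: White mug beside the case, 92 mm across, 127 mm with its handle, 95 mm tall; leave it alone. Origin under its centre.
- stapler: Black stapler beside the case, 144 x 39 x 54 mm; leave it alone. Origin under its centre.
- eraser: Grey eraser with a pale end beside the case, 20 x 44 x 12 mm; leave it alone. Origin under its centre.

How it is judged:
On the way:
1. the loop's crossbar lies in the keeper's hook while the lever is still up (distance between loop_bar and keeper_seat below 0.007 m and value of joint lever above 0.3 rad), for 0.2 s.
At the end, for the whole second after the job is handed in: The lever is down flat (within 0.1 rad), the loop's crossbar is in the keeper's hook (within 9 mm of its seat), the case is shut (within 0.02 rad) and stays so by itself (value of joint lever below 0.1 rad and value of joint shell below 0.02 rad and distance between loop_bar and keeper_seat below 0.009 m); the robot touches nothing.
It fails at once if the mug is pushed or tipped (distance of mug from where it was at the start of the episode above 0.03 m or angle between mug's own z axis and vertical above 0.4 rad).
It fails at once if the stapler is pushed away (distance of stapler from where it was at the start of the episode above 0.03 m).
It fails at once if the eraser is pushed away (distance of eraser from where it was at the start of the episode above 0.03 m).
It also fails if it takes over 50 s, if anything falls off the work surface, if the arm or the gripper's body presses on something with over 40 N, if the wrist force passes 120 N, or if a joint passes its speed limit or range.

## Working session

There is one attempt and no reset: what is moved stays moved. The work goes in short steps, Python scripts to look and compute and a shell command to move; the robot and the scene stay as the last step left them, time stands still between calls to the robot, and variables do not carry over. Pictures are saved under pics/ and viewed, at most 11 in all, crops included, and the job is handed in when it is done.

```bash
ls; mkdir -p pics
python3 - <<'E'
from bench import sensors, vision, r
import cv2, numpy as np
for n in ("side","top","wrist"):
    im=vision.camera(n); cv2.imwrite(f"pics/{n}0.png",im[...,::-1]); m=vision.camera_model(n); print(n,{k:np.round(v,3).tolist() for k,v in m.items()})
s=sensors.read_state(); print(s)
E
```

```text
pics
side {'vertical_fov': 46.668, 'cx': 328.02, 'cy': 245.793, 'dist': [-0.015, 0.0, 0.0, 0.0, 0.0], 'camera_from_world': [[0.99, -0.138, 0.003, -0.644], [-0.059, -0.447, -0.893, 0.143], [0.125, 0.884, -0.451, 1.051], [0.0, 0.0, 0.0, 1.0]]}
top {'vertical_fov': 53.894, 'cx': 325.26, 'cy': 245.807, 'dist': [0.042, 0.0, 0.0, 0.0, 0.0], 'camera_from_world': [[0.006, -1.0, 0.019, -0.02], [-0.987, -0.009, -0.161, 0.638], [0.161, -0.018, -0.987, 0.962], [0.0, 0.0, 0.0, 1.0]]}
wrist {'vertical_fov': 59.394, 'cx': 323.589, 'cy': 245.63, 'dist': [-0.051, 0.0, 0.0, 0.0, 0.0], 'hand_eye': [[0.001, -0.969, -0.245, 0.067], [1.0, 0.002, -0.001, -0.0], [0.001, -0.245, 0.969, -0.163], [0.0, 0.0, 0.0, 1.0]]}
{'time': 0.15, 'joint_positions': array([ 1.26439014,  0.33271344, -0.06471073,  1.46072172,  0.0215966 ,
        1.34990715, -0.08850997]), 'joint_vel': array([-0.00043735, -0.00097557, -0.00158969, -0.00176507, -0.00094339,
       -0.00068996, -0.00098662]), 'joint_torque': array([ 7.44853241e-04, -6.23633122e+01,  2.47158192e-02, -3.90146899e+01,
       -6.12883782e-02,  3.72711348e-02,  9.08304924e-05]), 'ee_pos': array([ 0.1749349 , -0.59972238,  0.22195775]), 'eef_rot': array([ 9.89947386e-01,  1.41435126e-01, -9.34148241e-05, -5.18909571e-04]), 'ft_force': array([-0.13366477, -0.25301003, -1.1981052 ]), 'torque': array([-0.02680029,  0.01641142, -0.01170638]), 'grip_force': 0.0, 'width': 0.08695633006254287}
```

View pics/side0.png

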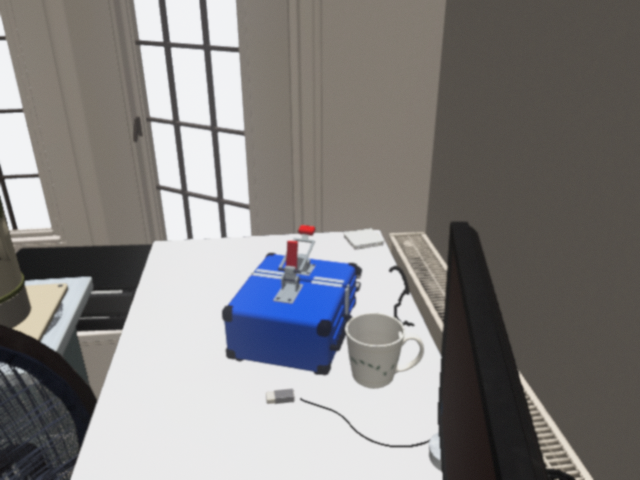

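View pics/top0.png

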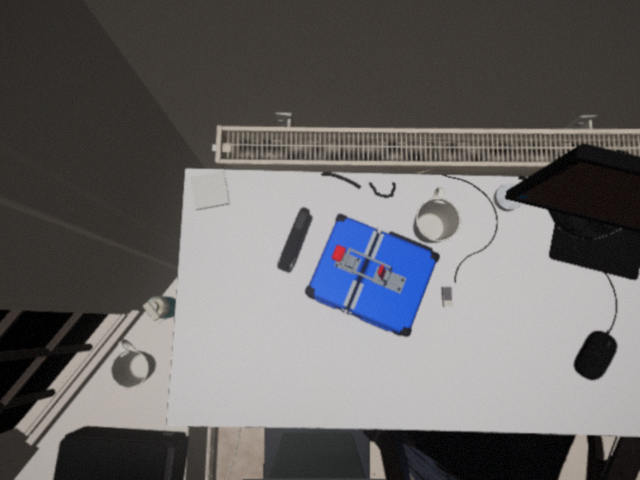

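The side view shows the lever (292,253) nearly upright and the tab (307,230) held up. The top view shows the tab at (339,254) and the lever at (383,272), so the keeper side is to the left, which is +y. I'll triangulate the red parts and look at crops.

```bash
cat > h.py <<'E'
from bench import sensors, vision, r
import cv2, numpy as np
from scipy.spatial.transform import Rotation as R
def cam(n, st=None):
    m=vision.camera_model(n); f=240/np.tan(np.radians(m["vertical_fov"])/2)
    K=np.array([[f,0,m["cx"]],[0,f,m["cy"]],[0,0,1]]); d=np.array(m["dist"],float)
    if n=="wrist":
        T=np.eye(4); T[:3,:3]=R.from_quat(st["eef_rot"]).as_matrix(); T[:3,3]=st["ee_pos"]
        E=np.linalg.inv(T@np.array(m["hand_eye"]))
    else: E=np.array(m["camera_from_world"])
    return K,d,E
def ray(c,p):
    K,d,E=c; u=cv2.undistortPoints(np.array([[p]],float),K,d)[0,0]
    v=E[:3,:3].T@np.r_[u,1]; return -E[:3,:3].T@E[:3,3], v/np.linalg.norm(v)
def onz(c,p,z): o,v=ray(c,p); return o+v*(z-o[2])/v[2]
def tri(L):   # L: [(cam,pix)..] -> point, worst ray distance
    A=0;b=0;rs=[ray(*l) for l in L]
    for o,v in rs: P=np.eye(3)-np.outer(v,v); A=A+P; b=b+P@o
    x=np.linalg.solve(A,b); return x, max(np.linalg.norm((np.eye(3)-np.outer(v,v))@(x-o)) for o,v in rs)
def proj(c,x):
    K,d,E=c; return cv2.projectPoints(np.array([x],float),cv2.Rodrigues(E[:3,:3])[0],E[:3,3],K,d)[0][0,0]
def red(im,amin=15):
    i=im.astype(int); m=((i[...,0]>90)&(i[...,0]>2*i[...,1])&(i[...,0]>2*i[...,2])).astype(np.uint8)
    n,l,s,c=cv2.connectedComponentsWithStats(m)
    return [(c[k].round(1),s[k].tolist(),cv2.boxPoints(cv2.minAreaRect(np.argwhere(l==k)[:,::-1].astype(np.float32))).round().tolist()) for k in range(1,n) if s[k,4]>=amin]
def snap(n):
    st=sensors.read_state(); im=vision.camera(n); return im,cam(n,st),st
E
python3 - <<'E'
from h import *
out=[]
for n,(x,y,w,h) in {"side":(200,200,200,150),"top":(290,190,200,150)}.items():
    im=cv2.imread(f"pics/{n}0.png")[...,::-1].copy(); c=cam(n)
    print(n); [print(b) for b in red(im)]
    out.append(cv2.resize(im[y:y+h,x:x+w,::-1],None,fx=4,fy=4,interpolation=cv2.INTER_CUBIC))
    cv2.imwrite(f"pics/{n}crop.png",out[-1])
    hsv=cv2.cvtColor(im,cv2.COLOR_RGB2HSV); m=cv2.inRange(hsv,(110,150,80),(130,255,255))
    cs=max(cv2.findContours(m,0,2)[0],key=cv2.contourArea); print(cv2.minAreaRect(cs))
E
```

```text
side
(array([306.3, 229. ]), [299, 225, 16, 9, 115], [[298.0, 232.0], [300.0, 224.0], [315.0, 226.0], [313.0, 234.0]])
(array([291.6, 252.5]), [288, 241, 9, 24, 191], [[288.0, 241.0], [296.0, 241.0], [296.0, 264.0], [288.0, 264.0]])
((290.8077392578125, 311.5384826660156), (122.79438781738281, 108.53038787841797), 7.125016689300537)
top
(array([338.3, 253.2]), [333, 246, 12, 15, 121], [[331.0, 257.0], [337.0, 245.0], [345.0, 249.0], [339.0, 261.0]])
(array([380.3, 270. ]), [378, 265, 5, 10, 30], [[378.0, 274.0], [380.0, 264.0], [384.0, 266.0], [380.0, 274.0]])
((392.76153564453125, 283.40771484375), (63.5650520324707, 90.21845245361328), 21.161256790161133)
```

View pics/topcrop.png

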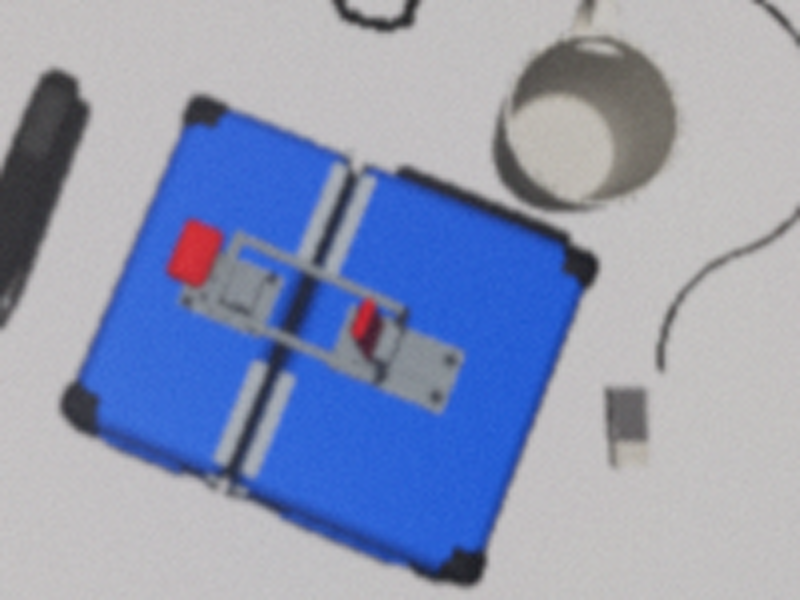

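View pics/sidecrop.png

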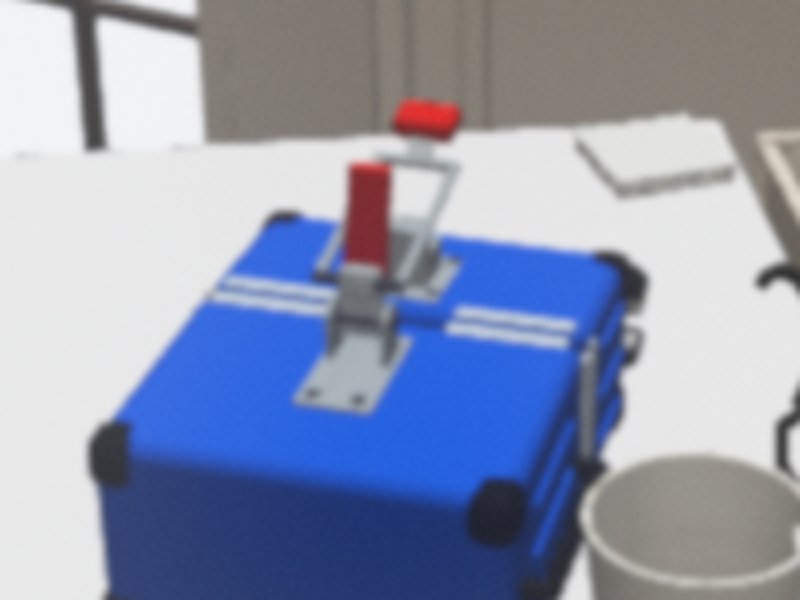

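Top crop: the tab is at crop (197,253), the loop pin ends at (403,315) and (378,378), and the case top corners are clear. Side crop: the lever is about upright, and the loop is raised about 45° beyond it.

Run:
```python
from h import *
T=cam("top");S=cam("side")
t=lambda x,y:(290+x/4-.375,190+y/4-.375); s=lambda x,y:(200+x/4-.375,200+y/4-.375)
np.set_printoptions(precision=4,suppress=True)
for n in (T,S): print("cam at",ray(n,(320,240))[0])
C=[onz(T,t(*p),.105) for p in((205,108),(80,405),(465,565),(583,262))]
print("corners",np.array(C)); 
for a,b in((0,1),(1,2),(2,3),(3,0)): d=C[b]-C[a];print(np.linalg.norm(d),np.degrees(np.arctan2(d[1],d[0])))
print("tab",tri([(T,(338.3,253.2)),(S,(306.3,229))]))
print("levertop",tri([(T,t(366,310)),(S,s(370,165))]))
for n,a,b in(("pinR",(404,314),(400,285)),("pinL",(378,378),(322,276)),("holeL",(436,397),(313,393)),("holeR",(451,359),(360,406))): print(n,tri([(T,t(*a)),(S,s(*b))]))
```

```text
cam at [0.4741 0.0034 1.0527]
cam at [ 0.5152 -0.9536  0.6037]
corners [[ 0.6902 -0.0457  0.105 ]
 [ 0.5374  0.0168  0.105 ]
 [ 0.4601 -0.1744  0.105 ]
 [ 0.612  -0.2379  0.105 ]]
0.16503779969346516 157.75414306270537
0.20626474120960983 -112.01840077530281
0.16459449962749342 -22.68097566786084
0.20751340764519235 67.8565215545152
tab (array([ 0.6041, -0.0374,  0.1736]), np.float64(0.0001548371383394644))
levertop (array([ 0.5744, -0.1155,  0.19  ]), np.float64(0.0019375834950190389))
pinR (array([ 0.5809, -0.1402,  0.1449]), np.float64(0.0010173383953530667))
pinL (array([ 0.5494, -0.1271,  0.1445]), np.float64(0.0005852506593379564))
holeL (array([ 0.5427, -0.1613,  0.1081]), np.float64(0.00014146086326817056))
holeR (array([ 0.5619, -0.1697,  0.1055]), np.float64(9.106362443754359e-05))
```

Measured, with the latch direction at 67.8°:

| Point | Position (m) | Note |
|---|---|---|
| Loop pin | (0.565, -0.134, 0.145) | |
| Tab | (0.604, -0.037, 0.174) | 108 mm from the pin, matching the given size |
| Lever | about 2.0 rad | |

I'll move above the latch for a close look.

```bash
python3 -m crank '[[[0,0,-0.4],-1],[[0,0,-0.4],-1],[[0,0,-0.4],-1],[[0,0,-0.4],-1],[[0,0,-0.4],-1],[[0,0,-0.4],-1],[[0,0,0],-0.44],[[0,0,0],0]]' 1
python3 -m crank '[[[0.97,0.28,0],0],[[0.97,0.28,0],0],[[0.97,0.28,0],0],[[0.97,0.28,0],0],[[0.97,0.28,0],0],[[0.97,0.28,0],0],[[0.97,0.28,0],0],[[0.97,0.28,0],0],[[0.97,0.28,0],0],[[0.97,0.28,0],0],[[0.97,0.28,0],0]]'
```

```text
time: 1.15
ee_pos: [0.1749, -0.5999, 0.2943]
eef_rot: [0.83, 0.557, 0.0, -0.0]
ft_force: [0.6, 0.5, -0.7]
width: 0.0868
grip_force: 0.0
time: 2.52
ee_pos: [0.382, -0.3377, 0.2943]
eef_rot: [0.831, 0.557, -0.0, -0.0]
ft_force: [-0.3, 0.2, 0.7]
width: 0.087
grip_force: 0.0
```

```bash
python3 -m crank '[[[0.97,0.28,0],0],[[0.97,0.28,0],0],[[0.97,0.28,0],0],[[0.97,0.28,0],0],[[0.97,0.28,0],0],[[0.97,0.28,0],0],[[0.97,0.28,0],0],[[0.97,0.28,0],0],[[0.97,0.28,0],0],[[0.97,0.28,0],0],[[0,0,0],0]]'
python3 - <<'E'
from h import *
im,c,st=snap("wrist"); cv2.imwrite("pics/w1.png",im[...,::-1]); np.savez("w1.npz",p=st["ee_pos"],q=st["eef_rot"])
[print(b) for b in red(im,60)]; print(st["ee_pos"])
E
```

```text
time: 3.9
ee_pos: [0.57, -0.0984, 0.294]
eef_rot: [0.829, 0.559, 0.0, -0.001]
ft_force: [0.2, -0.2, 0.2]
width: 0.0868
grip_force: 0.0
(array([335.4, 132.1]), [314, 118, 44, 30, 1251], [[314.0, 118.0], [357.0, 118.0], [357.0, 147.0], [314.0, 147.0]])
(array([334.4, 261.9]), [321, 258, 28, 9, 242], [[321.0, 258.0], [348.0, 258.0], [348.0, 266.0], [321.0, 266.0]])
[ 0.57000518 -0.09843094  0.2939869 ]
```

View pics/w1.png

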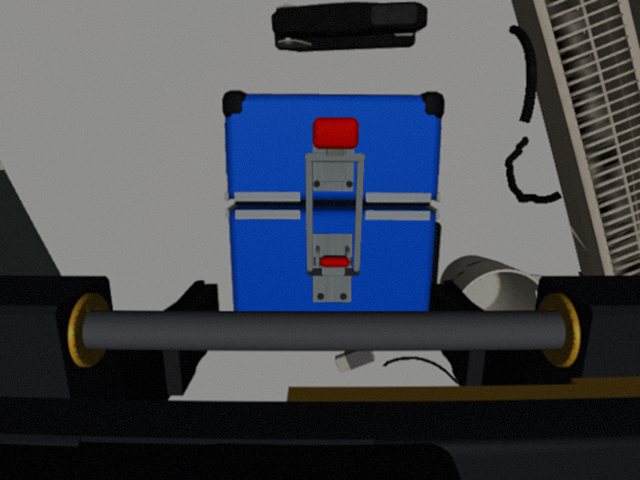

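The wrist view is square to the latch, with the tab at (335,132), the bar at row ~157 and the pin at row ~271. I'll descend above the tab and take a second view of the keeper.

```bash
python3 -m crank '[[[0.8,0.1,0.6],0],[[0.8,0.1,0.6],0],[[0.7,0.08,0.6],0],[[0,0,0.6],0],[[0,0,0],0]]'
python3 - <<'E'
from h import *
im,c,st=snap("wrist"); cv2.imwrite("pics/w2.png",im[...,::-1]); np.savez("w2.npz",p=st["ee_pos"],q=st["eef_rot"])
for b in red(im,60): print(b)
z=np.load("w1.npz"); c1=cam("wrist",dict(ee_pos=z["p"],eef_rot=z["q"]))
rb=red(im,60); k=max(rb,key=lambda b:b[1][4]); print("tab",tri([(c,k[0]),(c1,(335.4,132.1))]),"on side/top est:",proj(c,(.6041,-.0374,.1736)))
a=cv2.imread("pics/w1.png")[100:310,250:420]; u,v=k[0]; v0=max(0,int(v)-60); b=im[v0:v0+200,int(u)-90:int(u)+90,::-1]; print(v0,int(u)-90)
cv2.imwrite("pics/cmp.png",np.hstack([cv2.resize(a,(400,494)),cv2.resize(b,(400,444)) if 0 else cv2.resize(np.pad(b,((0,210-b.shape[0]),(0,0),(0,0))),(400,467)) [:494] if 0 else cv2.resize(b,(400,494))]))
E
```

```text
time: 4.58
ee_pos: [0.6021, -0.0423, 0.221]
eef_rot: [0.831, 0.557, -0.001, -0.0]
ft_force: [-0.2, -0.7, 0.4]
width: 0.0872
grip_force: 0.0
(array([321.5, 258.4]), [294, 241, 56, 36, 1944], [[294.0, 241.0], [349.0, 241.0], [349.0, 276.0], [294.0, 276.0]])
tab (array([ 0.6039528 , -0.0345931 ,  0.17657316]), np.float64(9.34700135287378e-05)) on side/top est: [323.6810227  261.50988446]
198 231
```

View pics/cmp.png

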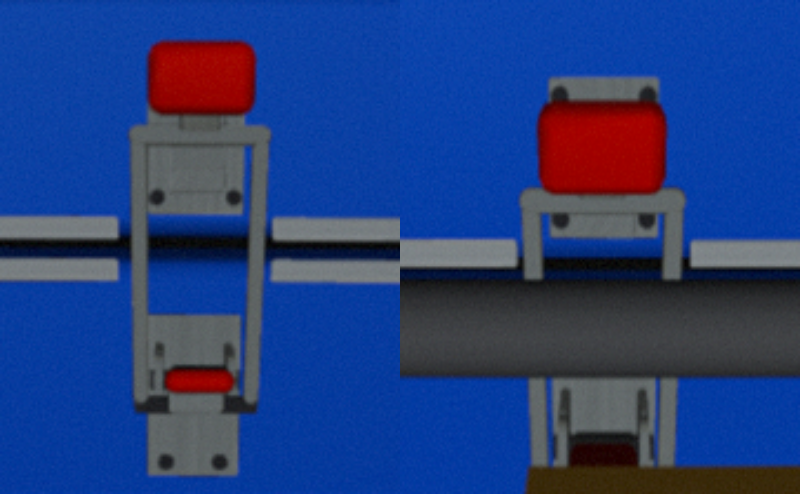

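The tab triangulates to (0.604, -0.035, 0.1766), consistent with the first estimate. The keeper plate holes are visible. I'll stretch the contrast to find the hook lip.

Run:
```python
from h import *
np.set_printoptions(precision=4,suppress=True)
im=cv2.imread("pics/w1.png")[145:200,300:370]
g=cv2.createCLAHE(4,(2,2)).apply(cv2.resize(cv2.cvtColor(im,cv2.COLOR_BGR2GRAY),None,fx=10,fy=10,interpolation=cv2.INTER_CUBIC)); cv2.imwrite("pics/z1.png",g)
z=np.load("w1.npz"); c1=cam("wrist",dict(ee_pos=z["p"],eef_rot=z["q"]))
z=np.load("w2.npz"); c2=cam("wrist",dict(ee_pos=z["p"],eef_rot=z["q"]))
e=np.array([np.cos(np.radians(67.8)),np.sin(np.radians(67.8)),0]); l=np.array([e[1],-e[0],0]); pin=np.array([.5652,-.1337,.1447])
def show(n,x): print(n,x,"along/lat from pin",(x-pin)@e*1e3,(x-pin)@l*1e3)
P=tri([(c1,(316.5,183.5)),(c2,(303,286.2))])[0]; show("hole in L",P)
P=tri([(c1,(349.2,183.5)),(c2,(342.6,286.2))])[0]; show("hole in R",P)
show("outer hole",onz(c2,(303,236.4),.108)); show("outer hole",onz(c2,(342.6,236.4),.108))
show("bar L",tri([(c1,(250+131/2.353,100+135/2.353)),(c2,(231+121/2.222,198+201/2.47))])[0])
show("bar R",tri([(c1,(250+270/2.353,100+135/2.353)),(c2,(231+285/2.222,198+201/2.47))])[0])
show("pinL",onz(c1,(250+137/2.353,100+405/2.353),.1447));show("pinR",onz(c1,(250+255/2.353,100+405/2.353),.1447))
show("tab",np.array([.6040,-.0346,.1766]))
```

```text
hole in L [ 0.5763 -0.0665  0.107 ] along/lat from pin 66.38645715991117 -15.082118491726217
hole in R [ 0.6016 -0.0767  0.1073] along/lat from pin 66.51696974555098 12.198661914965916
outer hole [ 0.5904 -0.0337  0.108 ] along/lat from pin 102.13713361694504 -14.483242206821942
outer hole [ 0.615  -0.0437  0.108 ] along/lat from pin 102.13200692435443 12.132361683961824
bar L [ 0.579  -0.0425  0.1608] along/lat from pin 89.6997695351552 -21.692619167357382
bar R [ 0.617  -0.0578  0.1613] along/lat from pin 89.87021003554575 19.254342703318517
pinL [ 0.5464 -0.1243  0.1447] along/lat from pin 1.6050417745600791 -20.92435911620279
pinR [ 0.5826 -0.1389  0.1447] along/lat from pin 1.7640991769304215 18.046403708540623
tab [ 0.604  -0.0346  0.1766] along/lat from pin 106.413997483227 -1.5202432830823696
```

View pics/z1.png

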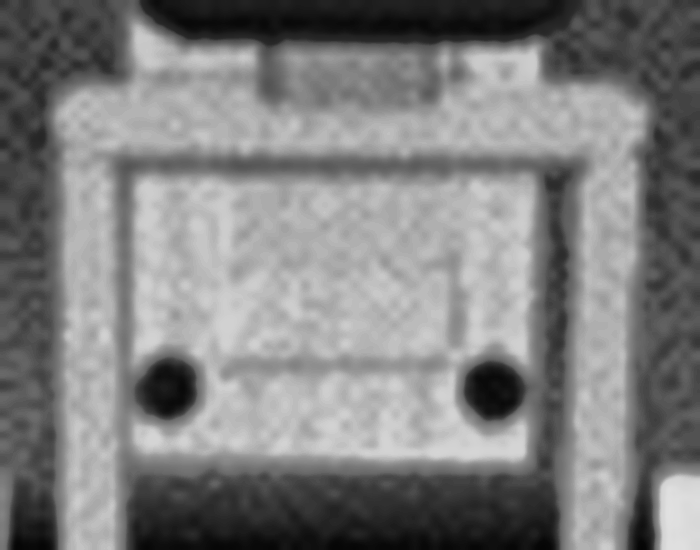

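The hook's lever-side edge is at zoom row 365, and its lip end is just hidden under the bar (rows 85–165). So the seat lies about 79 mm along (frame: pin at 1.7), and the bar must drop at about 92. Now I'll grip the tab across its width.

```bash
python3 -m crank '[[[0.26,-0.04,0.4],0],[[0,0,0.6],0],[[0,0,0.6],0],[[0,0,0.4],0],[[0,0,0],0],[[0,0,0],0]]' 0.6 
python3 -m crank '[[[0,0,0],0],[[0,0,0],0],[[0,0,0],0],[[0,0,0],0],[[0,0,0],0],[[0,0,0],0]]' 0 20
```

```text
time: 5.38
ee_pos: [0.6054, -0.0326, 0.163]
eef_rot: [0.83, 0.558, 0.0, 0.0]
ft_force: [0.1, -0.1, 0.1]
width: 0.0527
grip_force: 0.0
time: 6.12
ee_pos: [0.6051, -0.0325, 0.1626]
eef_rot: [0.83, 0.558, 0.0, -0.0]
ft_force: [-1.0, 1.1, 0.6]
width: 0.0298
grip_force: 20.0
```

```bash
python3 -m crank '[[[0.11,0,0.1],0],[[0.11,0,0.2],0],[[0,0,0.25],0],[[0,0,0.25],0],[[0,0,0.2],0],[[0,0,0],0]]'
python3 - <<'E'
from h import *
T,ct,_=snap("top"); S,cs,_=snap("side"); W,cw,_=snap("wrist")
for n,i in zip("tsw",(T,S,W)): print(n,[(b[0],b[1]) for b in red(i)]); cv2.imwrite(f"pics/{n}3.png",i[...,::-1])
E
```

```text
time: 6.88
ee_pos: [0.6076, -0.0263, 0.1321]
eef_rot: [0.83, 0.558, 0.0, -0.0]
ft_force: [0.4, 4.4, 1.0]
width: 0.03
grip_force: 20.0
t []
s [(array([297.2, 249.1]), [288, 239, 28, 26, 305])]
w [(array([323. , 305.3]), [285, 299, 77, 13, 899])]
```

```bash
python3 -m crank '[[[0,0,0.15],0],[[0,0,0.15],0],[[0,0,0],0]]'
python3 - <<'E'
from h import *
S,cs,_=snap("side"); cv2.imwrite("pics/s4.png",cv2.resize(S[200:330,230:400,::-1],None,fx=4.5,fy=4.5,interpolation=cv2.INTER_CUBIC))
E
```

```text
time: 7.4
ee_pos: [0.6074, -0.027, 0.123]
eef_rot: [0.83, 0.557, -0.0, 0.0]
ft_force: [-1.4, 2.0, 1.6]
width: 0.0297
grip_force: 20.0
```

View pics/s4.png

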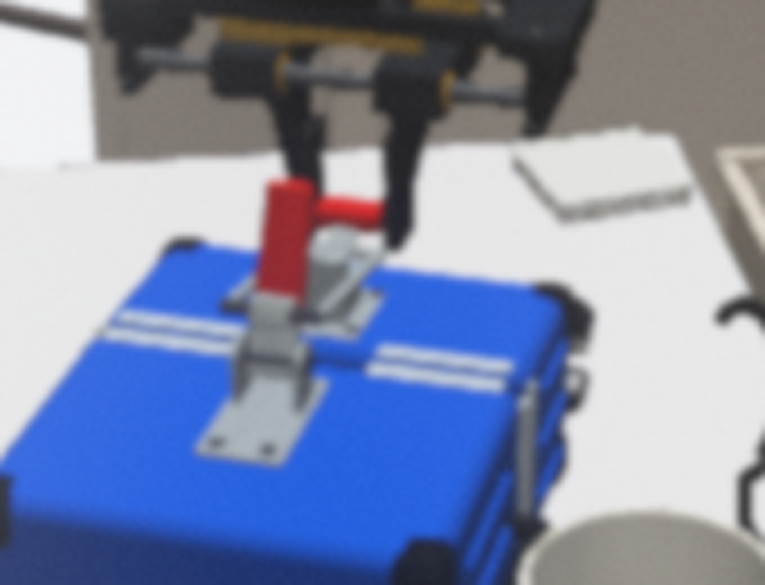

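The side view shows the gripper on the tab, with the loop arms lying around the hook. The bar is hidden behind it. I'll continue down until the ledge is felt.

```bash
python3 -m crank '[[[0,0,0.1],0],[[0,0,0],0]]'; python3 -m crank '[[[0,0,0.08],0],[[0,0,0],0]]';python3 -m crank '[[[0,0,0.08],0],[[0,0,0],0]]'
```

```text
time: 7.7
ee_pos: [0.6075, -0.0269, 0.1203]
eef_rot: [0.83, 0.557, -0.0, 0.0]
ft_force: [-1.7, 1.1, 2.0]
width: 0.0296
grip_force: 20.0
time: 7.95
ee_pos: [0.6076, -0.0267, 0.118]
eef_rot: [0.83, 0.558, -0.0, 0.0]
ft_force: [-1.8, 0.3, 1.1]
width: 0.0298
grip_force: 20.0
time: 8.2
ee_pos: [0.6078, -0.0265, 0.1167]
eef_rot: [0.83, 0.558, 0.0, 0.0]
ft_force: [-5.1, 0.8, 9.7]
width: 0.0298
grip_force: 20.0
```

Contact is 9.7 N upward at the height expected for the ledge; the lip would have stopped it about 20 mm higher. Now I'll ease up slightly and draw towards the lever.

```bash
python3 -m crank '[[[-0.1,0,-0.04],0],[[-0.1,0,0],0],[[0,0,0],0]]'; python3 -m crank '[[[-0.08,0,0],0],[[0,0,0],0]]';python3 -m crank '[[[-0.08,0,0],0],[[0,0,0],0]]'
```

```text
time: 8.57
ee_pos: [0.6059, -0.0308, 0.1173]
eef_rot: [0.83, 0.558, 0.001, -0.0]
ft_force: [0.5, 5.4, 2.3]
width: 0.0294
grip_force: 20.0
time: 8.82
ee_pos: [0.6052, -0.0325, 0.1174]
eef_rot: [0.83, 0.558, 0.001, -0.0]
ft_force: [0.3, 5.4, 2.9]
width: 0.0296
grip_force: 20.0
time: 9.07
ee_pos: [0.6045, -0.0341, 0.1176]
eef_rot: [0.83, 0.558, 0.002, -0.0]
ft_force: [1.8, 7.8, 3.5]
width: 0.0298
grip_force: 20.0
```

```bash
for i in 1 2; do python3 -m crank '[[[-0.08,0,0],0],[[0,0,0],0]]' | head -4|tail -3; done
python3 - <<'E'
from h import *
S,cs,_=snap("side"); T,_,_=snap("top")
a=cv2.resize(S[220:300,260:340,::-1],(400,500)[:1]*2,interpolation=cv2.INTER_CUBIC);b=cv2.resize(T[225:305,320:400,::-1],(400,400),interpolation=cv2.INTER_CUBIC)
cv2.imwrite("pics/s5.png",np.hstack([a,b])); print(red(S))
E
```

```text
ee_pos: [0.6038, -0.0356, 0.1178]
eef_rot: [0.829, 0.559, 0.002, -0.001]
ft_force: [1.8, 9.1, 4.7]
ee_pos: [0.6032, -0.0371, 0.118]
eef_rot: [0.829, 0.559, 0.003, -0.001]
ft_force: [2.5, 11.6, 4.8]
[(array([288.8, 254.7]), [284, 246, 10, 21, 142], [[284.0, 246.0], [293.0, 246.0], [293.0, 266.0], [284.0, 266.0]]), (array([305.8, 251. ]), [298, 249, 16, 6, 61], [[298.0, 252.0], [298.0, 248.0], [313.0, 250.0], [313.0, 254.0]])]
```

View pics/s5.png

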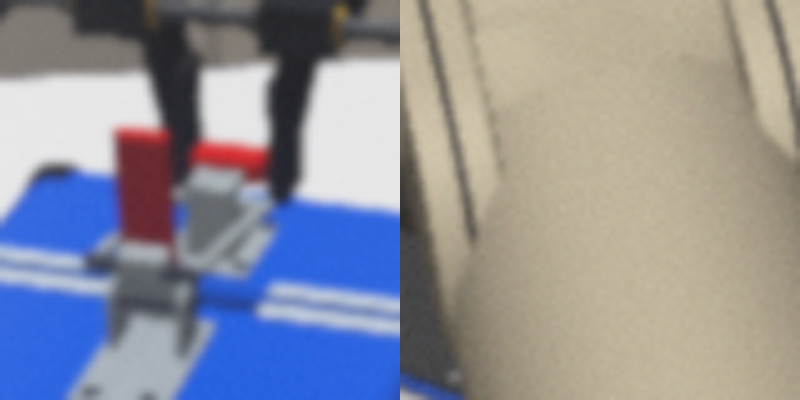

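The lever has followed back, with its top at side px (288,246), and the tab is now tight behind the hook. I'll go a little further until the post is felt.

```bash
for i in 1 2; do python3 -m crank '[[[-0.08,0,0],0],[[0,0,0],0]]' | head -4|tail -3; done
```

```text
ee_pos: [0.6027, -0.0383, 0.1182]
eef_rot: [0.829, 0.559, 0.004, -0.001]
ft_force: [4.5, 13.2, 4.7]
ee_pos: [0.6026, -0.0386, 0.1184]
eef_rot: [0.829, 0.56, 0.005, -0.001]
ft_force: [7.6, 19.2, 1.6]
```

Firm contact with the post: 20 N, stopped after 13 mm of draw as predicted. I'll relax, release, rise and check.

```bash
python3 -m crank '[[[0.12,0,0],0],[[0,0,0],0]]' | grep -E "ee_pos|ft"; python3 -m crank '[[[0,0,0],0],[[0,0,0],0],[[0,0,0],0]]' 0.6 | grep -E "ee_pos|ft|wid"; python3 -m crank '[[[0,0,-0.8],0],[[0,0,-1],0],[[0,0,-1],0],[[0,0,-0.8],0],[[0,0,0],0]]'
python3 - <<'E'
from h import *
S,cs,_=snap("side"); W,cw,st=snap("wrist")
print(red(S)); print(red(W,60)); np.savez("w6.npz",p=st["ee_pos"],q=st["eef_rot"])
cv2.imwrite("pics/w6.png",W[...,::-1])
k=max(red(W,60),key=lambda b:b[1][4]) ; u,v=k[0]
a=cv2.resize(S[220:300,260:340,::-1],(400,400),interpolation=cv2.INTER_CUBIC);v0=max(0,int(v)-50);b=cv2.resize(W[v0:v0+160,int(u)-80:int(u)+80,::-1],(400,400),interpolation=cv2.INTER_CUBIC)
cv2.imwrite("pics/s6.png",np.hstack([a,b]));print(v0,int(u)-80)
E
```

```text
ee_pos: [0.6027, -0.0383, 0.1181]
ft_force: [1.7, 10.8, 5.1]
ee_pos: [0.6011, -0.0428, 0.1167]
ft_force: [-0.2, 0.3, 1.1]
width: 0.0494
time: 11.42
ee_pos: [0.6022, -0.0423, 0.2267]
eef_rot: [0.83, 0.557, 0.001, 0.001]
ft_force: [-1.2, 0.1, -0.7]
width: 0.0524
grip_force: 0.0
[(array([287.4, 250.5]), [283, 247, 9, 10, 46], [[283.0, 247.0], [290.0, 245.0], [293.0, 254.0], [285.0, 256.0]]), (array([305.8, 249. ]), [299, 246, 15, 7, 71], [[299.0, 251.0], [299.0, 246.0], [313.0, 247.0], [313.0, 252.0]])]
[(array([322.1, 245.6]), [299, 230, 47, 32, 1456], [[299.0, 230.0], [345.0, 230.0], [345.0, 261.0], [299.0, 261.0]])]
195 242
```

View pics/s6.png

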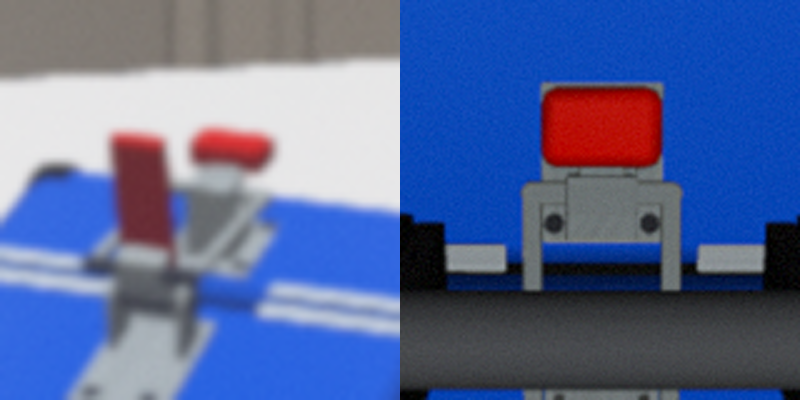

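Right picture: the steel lip lies over the bar at crop (600,190), so the loop is caught. The lever is at side px (287,247), slightly past upright. Next I'll work out its pose for the push.

Run:
```python
from h import *
np.set_printoptions(precision=4,suppress=True)
e=np.array([np.cos(np.radians(67.8)),np.sin(np.radians(67.8)),0]); l=np.array([e[1],-e[0],0]); pin=np.array([.5652,-.1337,.1447])
S=cam("side")
for n,p in (("lever top back edge",(287.6,247.4)),("lever red base",(290,269)),("old top",(292.3,241)),("old base",(290.5,266)),("tab",(305.8,249))):
    o,v=ray(S,p); x=o+v*(((pin-o)@l)/(v@l)); print(n,x,(x-pin)@e*1e3, (x[2]-.125)*1e3)
st=sensors.read_state(); d=st["ee_pos"]-pin; print("tcp along,lat",d@e*1e3,d@l*1e3,st["ee_pos"],R.from_quat(st["eef_rot"]).as_euler("xyz"))
```

```text
lever top back edge [ 0.5632 -0.1387  0.1898] -5.368360812646506 64.76644004432158
lever red base [ 0.5665 -0.1305  0.1444] 3.4542423891305214 19.442974883104036
old top [ 0.5728 -0.1151  0.1893] 20.123480468752508 64.29499345658019
old base [ 0.5677 -0.1276  0.1486] 6.593430342285555 23.5588955457785
tab [ 0.6023 -0.0429  0.1356] 98.07287120491429 10.570106853450001
tcp along,lat 98.03220670610726 -1.325865490046659 [ 0.601  -0.0424  0.2242] [-3.1412  0.0005  1.1826]
```

```bash
python3 -m crank '[[[-0.7,0,0],0],[[-0.8,0,0],0],[[-0.77,0,0],0],[[0,0,0],0],[[0,0,0.6],0],[[0,0,0.6],0],[[0,0,0.5],0],[[0,0,0],0]]' 0 20
python3 -m crank '[[[-0.4,0,0],0],[[-0.4,0,0],0],[[0,0,0],0]]'|grep -E "ee_pos|ft"
python3 - <<'E'
from h import *
S,_,_=snap("side");print(red(S))
E
```

```text
time: 12.52
ee_pos: [0.5747, -0.1046, 0.1721]
eef_rot: [0.83, 0.558, -0.001, -0.001]
ft_force: [-0.1, -0.1, 0.4]
width: 0.0004
grip_force: 0.0
ee_pos: [0.5666, -0.1278, 0.1745]
ft_force: [1.2, 4.8, 0.8]
[(array([305.4, 249.3]), [298, 247, 15, 6, 73], [[298.0, 247.0], [312.0, 247.0], [312.0, 252.0], [298.0, 252.0]]), (array([286.8, 252.6]), [282, 249, 10, 13, 67], [[282.0, 249.0], [291.0, 249.0], [291.0, 261.0], [282.0, 261.0]])]
```

```bash
python3 -m crank '[[[-0.31,0,0.05],0],[[-0.31,0,0.12],0],[[0,0,0],0]]'|grep -E "ee_pos|ft"; python3 -m crank '[[[-0.28,0,0.18],0],[[0,0,0],0]]'|grep -E "ee_pos|ft"
python3 - <<'E'
from h import *
S,_,_=snap("side");print(red(S))
e=np.array([.378,.926,0]);d=sensors.read_state()["ee_pos"]-np.array([.5652,-.1337,.1447]);print(d@e)
E
```

```text
ee_pos: [0.5599, -0.1436, 0.1691]
ft_force: [3.0, 5.0, -0.0]
ee_pos: [0.5567, -0.1516, 0.1638]
ft_force: [1.9, 5.6, 1.4]
[(array([304.6, 248.9]), [298, 246, 14, 7, 82], [[298.0, 246.0], [311.0, 246.0], [311.0, 252.0], [298.0, 252.0]]), (array([281.5, 268.8]), [277, 267, 10, 5, 38], [[277.0, 271.0], [277.0, 267.0], [286.0, 267.0], [286.0, 271.0]])]
-0.019578987833483143
```

```bash
python3 -m crank '[[[-0.24,0,0.25],0],[[-0.18,0,0.3],0],[[0,0,0],0]]'|grep -E "ee_pos|ft"; python3 -m crank '[[[-0.13,0,0.31],0],[[-0.06,0,0.33],0],[[0,0,0],0]]'|grep -E "ee_pos|ft"
```

```text
ee_pos: [0.5509, -0.165, 0.1465]
ft_force: [0.0, -0.5, 0.4]
ee_pos: [0.5496, -0.1697, 0.1298]
ft_force: [-9.1, 1.6, 24.0]
```

```bash
python3 -m crank '[[[-0.1,0,0.15],0],[[0,0,0.1],0],[[0,0,0],0]]'|grep -E "ee_pos|ft"
python3 - <<'E'
from h import *
S,_,_=snap("side");print(red(S))
E
```

```text
ee_pos: [0.55, -0.1701, 0.1289]
ft_force: [-33.8, 14.6, 82.0]
[(array([307.6, 248.3]), [303, 244, 9, 9, 55], [[302.0, 250.0], [309.0, 243.0], [314.0, 248.0], [307.0, 255.0]]), (array([290.5, 283.3]), [289, 281, 4, 6, 15], [[288.0, 282.0], [292.0, 280.0], [293.0, 285.0], [290.0, 286.0]]), (array([278.7, 296.7]), [274, 294, 11, 6, 53], [[274.0, 294.0], [284.0, 294.0], [284.0, 299.0], [274.0, 299.0]])]
```

The lever is hard on its stop. I'll retreat and check.

```bash
python3 -m crank '[[[0,0,-0.4],0],[[0,0,-0.8],0],[[0,0,-1],0],[[0,0,-1],0],[[0.5,0,-0.8],0],[[0.5,0,0],0],[[0,0,0],0]]'|grep -E "ee_pos|ft"
python3 - <<'E'
from h import *
S,_,_=snap("side");W,_,_=snap("wrist")
a=cv2.resize(S[220:380,220:380,::-1],(400,400),interpolation=cv2.INTER_CUBIC);b=cv2.resize(W[90:330,200:440,::-1],(400,400),interpolation=cv2.INTER_CUBIC)
cv2.imwrite("pics/s7.png",np.hstack([a,b]));print([q[:2] for q in red(S)])
E
```

```text
ee_pos: [0.5594, -0.143, 0.239]
ft_force: [-0.3, -0.9, 0.2]
[(array([304.4, 248.2]), [298, 245, 14, 8, 93]), (array([283. , 289.7]), [274, 281, 19, 19, 204])]
```

View pics/s7.png

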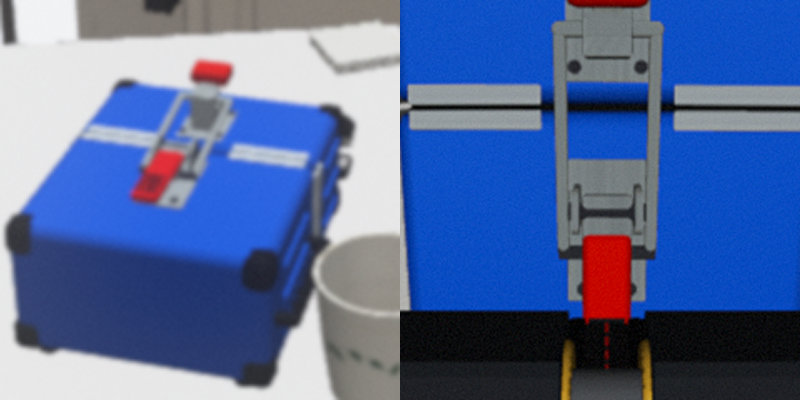

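The lever lies flat, the lip is over the bar and the gap is closed, with the gripper clear.

```bash
python3 -c "
from bench import r
print(r.close_job())"
```

```text
the job is handed in; nothing more can be done
None
```

The job is handed in, though no verdict came back. The last pictures show the loop hooked under the keeper's lip, the lever down flat, the case shut and the gripper clear; the arm stayed clear of the mug, stapler and eraser.

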